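# Lock an engraved printing block on its clamping bed with a T-toggle

### The arm

A 6-joint arm with a two-finger parallel gripper is mounted at the origin on the work surface. World frame = base frame: x ahead of the robot, y to its left, z up, the work surface at z = 0. Lengths are in mm, angles in rad, forces in N, time in s.
With the tool pointing down it reaches from about 250 to 725 mm from the base axis. Payload 9.7 kg.
Tool frame: the origin (TCP) lies on the centre line of the jaws, within the pads' length; the fingertips stand 8 mm ahead of it and the grasp point (between the pads) lies 11 mm behind it; z points along the fingers, y is the line along which they close (so a half turn about z gives the same grasp; the last joint's range is limited). The gripper opens to 85 mm and grips with 20 to 120 N. Pads are 22 mm wide; open, the fingers measure 114 mm over their backs; the gripper's body (76 mm by 85 mm) begins 54 mm behind the grasp point. The pads swing forward as they close: fully open they stand 13 mm farther back than shut.
Start: joints at [-1.171, 0.087, 0.176, 1.66, 0, 1.571], TCP at [214.076, -506.625, 239.284] pointing down, gripper open.
Joint ranges: [-3.13, 3.13], [-0.85, 1.81], [-1.15, 1.24], [-2.2, 2.28], [-1.44, 1.52], [-3.14, 3.14]. Speed limits (rad/s): [2.22, 2.22, 2.57, 3.14, 3.14, 3.14].

### API

Orientations are given as a rotation vector (axis times angle).
In Python, from plant import * gives the robot as it stands.
- The arm moves only by the tool apply_moves, never from a script. Its argument "targets" is a list of rows, each an object with "travel": the shift along the tool's x, y, z normalised to -1 to 1, where 1 is 0.25 m, a list of three; "delta_rot": the turn, a rotation vector about the tool's x, y, z normalised to -1 to 1, where 1 is 45 degrees, a list of three; "hand": the closure, from -1 (fully open) to 1 (shut), so that 0 is half open. In form: [{"travel": [tx, ty, tz], "delta_rot": [ax, ay, az], "hand": hand}, ...]. A call has 1 to 8 rows; each row is the pose to reach, as a shift and turn from the pose commanded when the call began, along the tool's axes at that moment; what a row does not reach only later rows make up. A row lasts 1/8 s, in which the tool goes at most 62.5 mm and 10.7 degrees, less where a joint would pass 70% of its speed; a pose out of reach is approached as far as the arm can. A call with a number of a shift or a turn outside -1 to 1 is refused whole. A call with a gripper value outside its range is refused whole. The fingers move at their own pace and stop on an object; "newtons" is the grip in N (left out, the last holds). Time passes only in rows, so rows that repeat a pose let the fingers close. It gives the time, the measured TCP pose, the force, the opening and the grip force at its end, in the units of the state.
- get_state(): the state, without advancing time (a new reading comes with each control period).
- read_camera(name): name is "scene" or "top"; returns a dict with "image" (480x640x3 uint8, blue, green, red), "camera_matrix" (3x3 intrinsics, pixels), "xyz" and "orientation" of the camera in the world. Camera axes: x right, y down, z forward; pixel columns grow to the right and rows downward; lengths in mm; the calibration is good to about 2 mm. A picture is of the moment at which its call begins. There is no depth.
- job_done(): hands the job in; it is judged then, once.
The state is a dict: "time_s": time; "joint_positions": joint angles; "joint_vel": joint speeds; "effort": joint torques, N m; "tcp_pos": TCP position; "tool_rot": TCP orientation; "ft_force": force on the tool from outside, world axes, zero at the start; "wrist_torque": the same for the moment, N m; "width": finger opening in mm; "gripper_force": force on a finger pad.
Only numpy, scipy, OpenCV 4.12 (cv2) and the standard library are available. Lean on these libraries where they do the work, as an engineer would, in place of code of your own. Each camera call takes 0.05 s, during which the arm holds its last target. There are 200 camera calls.

### The job

Set the engraved printing block down (do not drop it) flat between the corner stops of the clamping bed, so that its slot lies over the bed's slot. Then take the T-toggle from its sloping rest, stand it upright in the parking block with its flange on top and let go; take it up again, pass its crossbar down through both slots until its flange sits on the printing block, and turn it a quarter turn so that the crossbar holds beneath the bed, then let go. Leave the two medals and the graver where they lie.

Things in the scene. Friction and masses are not known exactly. Their poses are not given: they have to be found in the camera images.
- bed: fixed steel bridge, 200 (its x) x 110 (y) x 55 mm high; long axis across the robot's view. Origin: centre of underside. Top plate 12 mm thick with a through slot 58 (x) x 16 mm at its centre, open beneath but for 14 mm legs at the x ends. Four L-shaped corner stops, 10 mm tall, leave 155 (x) x 65 (y) mm for the block, either way round; the middle of its long sides stays free for fingers
- bed_seat (a point): centre of the bed's top surface, 55 mm above the bench, on the axis of the bed's slot; axes as the bed's
- block: engraved printing block, loose, lying flat: wood with a copper face, 150 (its x) x 60 (its y) x 23 mm, about 0.3 kg, with a through slot 62 (along x) x 20 mm at its centre. Origin at the centre of its underside. Take it across the 60 mm
- toggle: loose steel T-toggle, 0.2 kg, 104 mm long. Origin: centre of crossbar's underside, z along stem to wing. Crossbar 50 (x) x 10 (y), z 0-10; stem 12 thick; flange 50 (x) x 40 (y), z 50-56; flat wing 40 (x) x 12 (y), z 56-104 mm, in the crossbar's plane. Starts leaning 45 degrees in the rest: wing up and along the rest's +x (away from robot), y level, wing free on both sides
- toggle_wing (a point): point in the middle of the toggle's wing, 84 mm along the toggle's z from its origin; axes as the toggle's
- rest: sloping wooden rest, fixed, 110 x 56 mm, about 45 mm high, a V seen from the side, in which the toggle leans with its crossbar at the low end and its wing over the +x end. Origin on the bench under the middle of the toggle's crossbar; the toggle lies in its x-z plane
- park: grey parking block, fixed, 92 (its x, roughly across the robot's view) x 62 (its y) x 60 mm high, with a slot 62 (along x) x 22 mm and 55 mm deep in its top: the toggle's crossbar and stem go in (either way round), with the crossbar along x, and the flange rests on top. Origin at the centre of its underside, on the bench
- park_top (a point): centre of the parking slot's mouth, 60 mm above the bench; axes as the parking block's
- medal_a: brass medal, a disc 84 mm across and 12 mm thick lying flat, bystander; origin at the centre of its underside
- medal_b: steel medal, a disc 72 mm across and 12 mm thick lying flat, bystander; origin at the centre of its underside
- graver: engraving tool with a wooden handle, 150 mm long, lying on the bench along its x, bystander; origin under its middle
Mind the look-alikes: they are no part of the job. Leave any blue or purple look-alike of the toggle alone.

How it is judged (in metres and radians):
On the way, in this order (a step that is already met when the one before it is completed fails the run):
1. the gripper lowers the printing block between the corner stops (still held less than 8 mm above the bed) (contact force between the fingers and block above 0.5 N and z of block in the frame of bed_seat below 0.008 m and horizontal distance between block and bed_seat below 0.008 m), for 0.05 s.
2. the printing block lies flat on the bed between the stops, let go (contact force between the fingers and block below 0.1 N and z of block in the frame of bed_seat below 0.003 m and angle between block's own z axis and vertical below 0.05 rad and horizontal distance between block and bed_seat below 0.006 m), for 0.1 s.
3. the toggle stands upright in the parking block with its flange on top, let go (contact force between the fingers and toggle below 0.1 N and angle between toggle's own z axis and vertical below 0.15 rad and horizontal distance between toggle and park_top below 0.014 m and height (world z) of toggle below 0.014 m), for 0.2 s.
4. the toggle's crossbar has passed through both slots, still lengthwise, and is below the bed's top plate (z of toggle in the frame of bed below 0.033 m and horizontal distance between toggle and bed_seat below 0.012 m and angle between the x axis of toggle and the x axis of bed, either way round below 0.5 rad), for 0.05 s.
At the end, for the whole second after the job is handed in: Block flat between the bed's stops (within 6 mm, 0.1 rad; under 3 mm above the top); toggle upright within 0.15 rad, flange down (underside under 32 mm above bench), within 12 mm of the slot's centre, crossbar beneath the bed and square across the slot within 0.35 rad; all let go and at rest (z of toggle in the frame of bed below 0.032 m and horizontal distance between toggle and bed_seat below 0.012 m and angle between toggle's own z axis and vertical below 0.15 rad and angle between the x axis of toggle and the y axis of bed, either way round below 0.35 rad and z of block in the frame of bed_seat below 0.003 m and horizontal distance between block and bed_seat below 0.006 m and angle between block's own z axis and vertical below 0.05 rad and angle between the x axis of block and the x axis of bed, either way round below 0.1 rad and linear speed of each of toggle, block below 0.02 m/s); the robot touches nothing.
It fails at once if the brass medal is moved by more than 20 mm (distance of medal_a from where it was at the start of the episode above 0.02 m).
It fails at once if the steel medal is moved by more than 20 mm (distance of medal_b from where it was at the start of the episode above 0.02 m).
It fails at once if the graver is moved by more than 20 mm (distance of graver from where it was at the start of the episode above 0.02 m).
It also fails if it takes over 72 s, if anything falls off the work surface, if the arm or the gripper's body presses on something with over 40 N, if the wrist force passes 120 N, or if a joint passes its speed limit or range.

## Working session

There is one attempt and no reset: what is moved stays moved. The work goes in short steps, Python scripts to look and compute and a tool call to move; the robot and the scene stay as the last step left them, time stands still between calls to the robot, and variables do not carry over. Pictures are saved under pics/ and viewed, at most 10 in all, crops included, and the job is handed in when it is done.

Besides the shell and the picture viewer there is one more tool, called after "Emit:" in YAML: its name, and indented under it one key for each argument. apply_moves: Moves the arm, as the interface text tells. Scaled input: -1 to 1 covers 0.25 m each way for a shift and 45 degrees each way for a turn. Its arguments: {"type":"object","properties":{"targets":{"type":"array"},"newtons":{"type":"number"}},"required":["targets"]}

```bash
mkdir -p pics; ls; cat > h.py <<'E'
from plant import *
import numpy as np, cv2
from scipy.spatial.transform import Rotation as R
def cam(n):
    c=read_camera(n); c['K']=np.array(c['camera_matrix']); o=np.array(c['orientation'])
    c['R']=o if o.shape==(3,3) else R.from_rotvec(o).as_matrix(); c['t']=np.array(c['xyz']); return c
def ray(c,p): 
    d=c['R']@np.linalg.inv(c['K'])@np.array([p[0],p[1],1.0]); return d
def onz(c,p,z):
    d=ray(c,p); return c['t']+d*(z-c['t'][2])/d[2]
def proj(c,X):
    q=c['K']@(c['R'].T@(np.array(X,float)-c['t'])); return q[:2]/q[2]
E
python3 - <<'E'
from h import *
for n in('scene','top'):
    c=cam(n); cv2.imwrite(f'pics/{n}0.png',c['image']); print(n,c['K'],c['t'],c['R'],c['orientation'])
print(get_state())
E
```

```text
pics
scene [[519.92736373   0.         324.7988336 ]
 [  0.         519.92736373 238.80995608]
 [  0.           0.           1.        ]] [1296.0735816   320.88905873  667.67412433] [[-0.35242917  0.53444106 -0.76822291]
 [ 0.93582475  0.20571206 -0.28620725]
 [ 0.00507181 -0.8197898  -0.57264209]] [-1.36073317 -1.9720431   1.0236019 ]
top [[610.36261826   0.         319.77162106]
 [  0.         610.36261826 237.89565307]
 [  0.           0.           1.        ]] [ 326.02338137   35.3418379  1428.50554066] [[-0.0089405  -0.98877504  0.14914417]
 [-0.99991446  0.00741618 -0.01077344]
 [ 0.00954643 -0.14922773 -0.98875677]] [-2.13940579  2.15707444 -0.17212714]
{'time_s': 0.1, 'joint_positions': array([-1.17101001e+00,  8.73864138e-02,  1.75175508e-01,  1.65978756e+00,
        6.75357813e-06,  1.57078420e+00]), 'joint_vel': array([-8.46711090e-04, -4.36634735e-05,  1.34044829e-03,  3.99017131e-04,
       -1.32238860e-03,  2.44430572e-04]), 'effort': array([-2.05303108e-04, -5.21560764e+01,  4.65653908e+01,  1.59059587e-02,
       -2.91643983e-05,  2.79425660e-05]), 'tcp_pos': array([ 213.99371398, -506.43960678,  238.64478431]), 'tool_rot': array([-3.07787677e+00, -6.23593592e-01,  3.64406566e-04]), 'ft_force': array([-0.5868361 ,  0.02065851,  0.40072689]), 'wrist_torque': array([-0.03823843,  0.02121907, -0.00228457]), 'gripper_force': 0.0, 'width': 85.66107791934311}
```

View pics/top0.png

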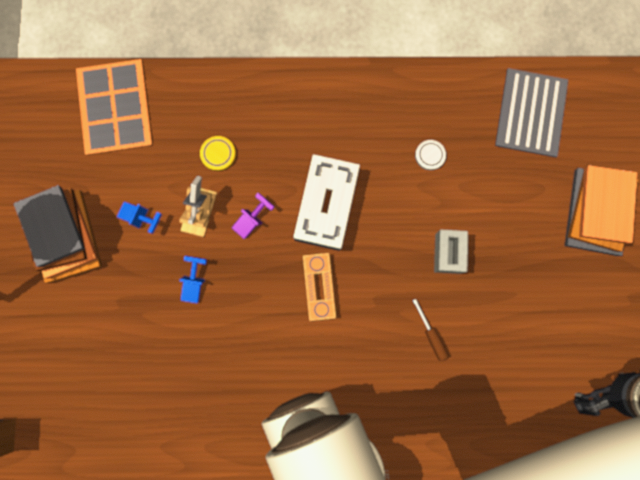

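View pics/scene0.png

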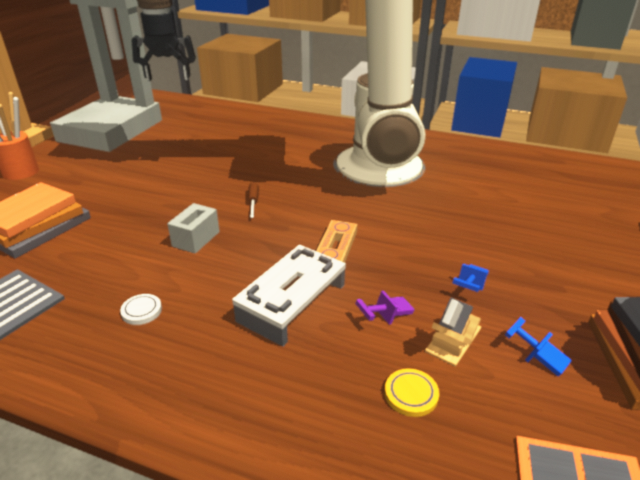

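The top view shows the block at (319,287), the bed at (327,202) with its long axis vertical in the image, park at (453,250), and the rest with the toggle at (198,207). Medals are at (217,153) and (430,154), the graver at (430,330), and the blue and purple decoys sit around the rest. The scene view shows the toggle wing at (458,317).

```bash
cat > m.py <<'E'
from h import *
def rect(c,roi,z,f,name):
    x0,y0,x1,y1=roi; im=cv2.resize(c['image'][y0:y1,x0:x1],None,fx=4,fy=4,interpolation=cv2.INTER_CUBIC)
    hsv=cv2.cvtColor(im,cv2.COLOR_BGR2HSV).astype(int); m=f(hsv).astype(np.uint8)
    cs,_=cv2.findContours(m,cv2.RETR_EXTERNAL,cv2.CHAIN_APPROX_NONE); k=max(cs,key=cv2.contourArea)
    P=np.array([onz(c,((p[0]+.5)/4-.5+x0,(p[1]+.5)/4-.5+y0),z)[:2] for p in k[:,0]],np.float32)
    r=cv2.minAreaRect(P); b=cv2.boxPoints(r); e=[b[1]-b[0],b[2]-b[1]]; l=max(e,key=np.linalg.norm)
    print(name,'centre',np.round(r[0],1),'size',np.round(sorted(r[1]),1),'long axis deg',round(np.degrees(np.arctan2(l[1],l[0]))%180,1)); return r
E
python3 - <<'E'
from m import *
c=cam('top')
rect(c,(285,145,370,260),55,lambda h:(h[...,1]<60)&(h[...,2]>150),'bed top')
rect(c,(316,185,338,217),55,lambda h:(h[...,2]<150),'bed slot')
rect(c,(298,248,340,325),23,lambda h:(h[...,2]>185),'block')
rect(c,(310,270,328,304),23,lambda h:(h[...,2]<140),'block slot')
rect(c,(430,225,475,278),60,lambda h:(h[...,1]<60)&(h[...,2]>130),'park top')
rect(c,(442,232,464,268),60,lambda h:(h[...,2]<125),'park slot')
h=cv2.cvtColor(c['image'],cv2.COLOR_BGR2HSV)
for p in [(300,235),(327,202),(325,180),(319,287),(308,262),(453,250),(440,240),(300,270)]: print(p,h[p[1],p[0]])
s=cam('scene')
a=cv2.resize(c['image'][165:245,165:235],None,fx=7,fy=7,interpolation=cv2.INTER_CUBIC)[:560,:400]
b=cv2.resize(s['image'][290:370,420:490],None,fx=7,fy=7,interpolation=cv2.INTER_CUBIC)[:560,:400]
a=cv2.resize(c['image'][170:240,178:220],None,fx=8,fy=8,interpolation=cv2.INTER_CUBIC)
b=cv2.resize(s['image'][295:365,425:485],None,fx=7.5,fy=8,interpolation=cv2.INTER_CUBIC)
cv2.imwrite('pics/tog.png',np.hstack([a,b])); print(a.shape,b.shape)
E
```

```text
bed top centre [619.2   4.1] size [111.8 202.2] long axis deg 166.6
bed slot centre [619.9   4.6] size [13.2 54.6] long axis deg 166.7
block centre [425.8  23.9] size [ 63.1 153.4] long axis deg 5.4
block slot centre [425.1  26.3] size [13.5 57.3] long axis deg 2.0
park top centre [ 501.3 -280.8] size [64.9 93.1] long axis deg 176.2
park slot centre [ 502.2 -280.8] size [19.3 59.4] long axis deg 177.6
(300, 235) [ 28  15 248]
(327, 202) [ 11 195  90]
(325, 180) [ 23  22 247]
(319, 287) [ 11 187 112]
(308, 262) [ 14 160 246]
(453, 250) [25 33 92]
(440, 240) [ 24  38 181]
(300, 270) [ 12 192 137]
(560, 336, 3) (560, 450, 3)
```

View pics/tog.png

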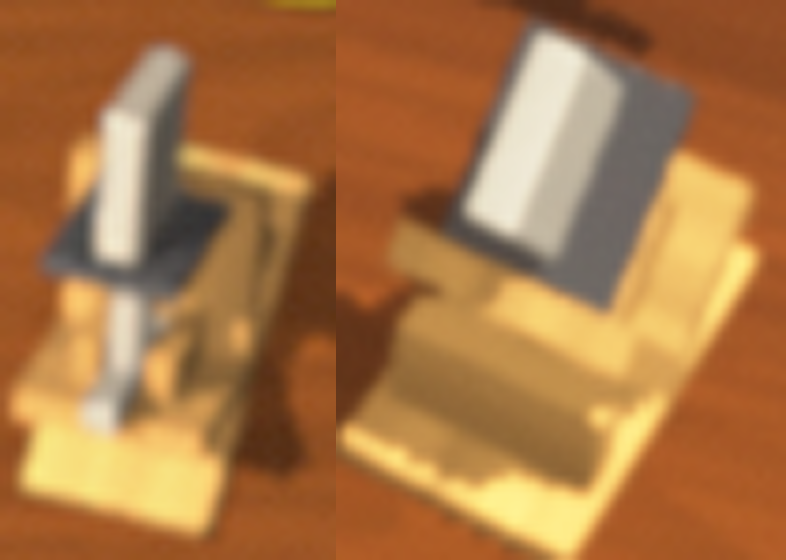

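The crops show the wing's end face. Its corners in top-crop pixels are (105,105), (148,115), (150,45), (190,55). In the scene crop they are (580,50), (535,25), (520,240), (465,210). I'll triangulate these and fit the toggle's pose.

```bash
cat >> h.py <<'E'
def tri(c,p,s,q):
    a,b=ray(c,p),ray(s,q); A=np.c_[a,-b]; k=np.linalg.lstsq(A,s['t']-c['t'],rcond=None)[0]
    P,Q=c['t']+k[0]*a,s['t']+k[1]*b; return (P+Q)/2,np.linalg.norm(P-Q)
def down(azx,tilt=0,az=0):  # tool down, x-axis azimuth azx deg; then body tilted
    x=np.radians(azx); M=np.array([[np.cos(x),np.sin(x),0],[np.sin(x),-np.cos(x),0],[0,0,-1]]).T if 0 else np.c_[[np.cos(x),np.sin(x),0],[np.sin(x),-np.cos(x),0],[0,0,-1]]
    return M
def plan(P,M,st=None):
    st=st or get_state(); R0=R.from_rotvec(st['tool_rot']).as_matrix()
    d=R0.T@(np.array(P)-st['tcp_pos'])/250; w=np.degrees(R.from_matrix(R0.T@M).as_rotvec())/45
    print('t',round(st['time_s'],2),'travel',np.round(d,4),'rot',np.round(w,4),'q',np.round(np.degrees(st['joint_positions']),1),'w',round(st['width'],1),'gf',st['gripper_force'],'at',np.round(st['tcp_pos'],1),'f',np.round(st['ft_force'],1))
E
python3 - <<'E'
from m import *
c=cam('top');s=cam('scene')
T=[(105,105),(148,115),(150,45),(190,55)];S=[(580,50),(535,25),(520,240),(465,210)]
L=np.array([(-20,6,104),(-20,-6,104),(20,6,104),(20,-6,104)],float)
W=[]
for a,b in zip(T,S):
    X,e=tri(c,(a[0]/8+178-.4,a[1]/8+170-.4),s,((b[0]-336)/7.5+425-.4,b[1]/8+295-.4)); W.append(X); print(np.round(X,1),round(e,1))
W=np.array(W); print('end ctr',W.mean(0), 'xdir',W[2:].mean(0)-W[:2].mean(0),'ydir',(W[[0,2]].mean(0)-W[[1,3]].mean(0)))
d=W[2:].mean(0)-W[:2].mean(0); az=np.arctan2(d[1],d[0]); print('az',np.degrees(az))
# rest base plate via top view (z~5) for the azimuth
rect(c,(175,175,225,240),20,lambda h:(h[...,1]>80)&(h[...,2]>150)&(h[...,0]>14),'rest')
plan([425.6,24,120],down(185.4))
plan([425.6,24,120],down(60))
E
```

```text
[647.6 302.2 121.4] 1.1
[644.5 291.3 121.9] 0.9
[672.3 297.2  90.8] 0.8
[669.1 285.4  91.9] 0.1
end ctr [658.35769356 294.04895064 106.49454121] xdir [ 24.59264949  -5.4539175  -30.36849408] ydir [ 3.16084521 11.39735897 -0.79999886]
az -12.504126731563696
rest centre [597.5 313.1] size [ 66.3 100.8] long axis deg 170.8
t 0.3 travel [ 1.6056 -1.6253  0.4769] rot [-2.000e-04 -8.000e-04 -3.611e+00] q [-67.1   5.   10.1  95.1  -0.   90. ] w 85.5 gf 0.0 at [ 214.  -506.6  239.1] f [-0.6  0.6 -0.2]
t 0.3 travel [ 1.6056 -1.6253  0.4769] rot [-5.000e-04 -2.000e-04 -8.243e-01] q [-67.1   5.   10.1  95.1  -0.   90. ] w 85.5 gf 0.0 at [ 214.  -506.6  239.1] f [-0.6  0.6 -0.2]
```

Emit:
apply_moves:
  targets:
    - {"travel":[0.8,-0.8,0],"delta_rot":[0,0,-1],"hand":-1}
    - {"travel":[0.8,-0.8,0],"delta_rot":[0,0,-1],"hand":-1}
    - {"travel":[0.8,-0.8,0],"delta_rot":[0,0,-1],"hand":-1}
    - {"travel":[0.8,-0.8,0],"delta_rot":[0,0,-1],"hand":-1}
    - {"travel":[0.8,-0.8,0],"delta_rot":[0,0,-1],"hand":-1}
    - {"travel":[0.8,-0.8,0],"delta_rot":[0,0,-1],"hand":-1}

```text
time_s: 1.05
tcp_pos: [321.1, -243.0, 239.7]
tool_rot: [2.602, 1.759, 0.001]
ft_force: [0.4, -1.3, 0.2]
width: 85.2
gripper_force: 0.0
```

```bash
python3 - <<'E'
from h import *
plan([425.6,24,120],down(185.4))
E
```

```text
t 1.05 travel [ 1.1468 -0.0105  0.4785] rot [ 6.0000e-04  1.3000e-03 -2.6063e+00] q [-37.1 -15.   -8.5  96.5   0.   74.8] w 85.2 gf 0.0 at [ 321.1 -243.   239.7] f [ 0.4 -1.3  0.2]
```

Emit:
apply_moves:
  targets:
    - {"travel":[0.2,0,0],"delta_rot":[0,0,-0.2],"hand":-1}
    - {"travel":[0.4,0,0],"delta_rot":[0,0,-0.4],"hand":-1}
    - {"travel":[0.6,0,0],"delta_rot":[0,0,-0.6],"hand":-1}
    - {"travel":[0.8,0,0.1],"delta_rot":[0,0,-0.8],"hand":-1}
    - {"travel":[0.95,0,0.1],"delta_rot":[0,0,-1],"hand":-1}

```text
time_s: 1.68
tcp_pos: [409.8, -23.5, 212.7]
tool_rot: [-1.729, -2.621, 0.002]
ft_force: [1.1, -0.6, 0.4]
width: 85.1
gripper_force: 0.0
```

Emit:
apply_moves:
  targets:
    - {"travel":[0,0,0],"delta_rot":[0,0,-1],"hand":-1}
    - {"travel":[0,0,0],"delta_rot":[0,0,-1],"hand":-1}
    - {"travel":[0,0,0],"delta_rot":[0,0,-1],"hand":-1}
    - {"travel":[0,0,0],"delta_rot":[0,0,-1],"hand":-1}
    - {"travel":[0,0,0],"delta_rot":[0,0,-1],"hand":-1}

```text
time_s: 2.3
tcp_pos: [410.0, -25.3, 214.2]
tool_rot: [-0.603, -3.083, 0.0]
ft_force: [-0.0, -0.0, 0.9]
width: 85.3
gripper_force: 0.0
```

```bash
python3 - <<'E'
from h import *
plan([425.6,24,80],down(185.4))
E
```

```text
t 2.3 travel [0.0162 0.2062 0.5367] rot [-2.000e-04 -3.000e-04 -6.121e-01] q [ -3.5 -14.4 -10.8  93.6  -0.   18.6] w 85.3 gf 0.0 at [410.  -25.3 214.2] f [-0.  -0.   0.9]
```

Emit:
apply_moves:
  targets:
    - {"travel":[0.016,0.206,0],"delta_rot":[0,0,-0.61],"hand":-1}
    - {"travel":[0.016,0.206,0.2],"delta_rot":[0,0,-0.61],"hand":-1}
    - {"travel":[0.016,0.206,0.4],"delta_rot":[0,0,-0.61],"hand":-1}
    - {"travel":[0.016,0.206,0.54],"delta_rot":[0,0,-0.61],"hand":-1}
    - {"travel":[0.016,0.206,0.54],"delta_rot":[0,0,-0.61],"hand":-1}

```text
time_s: 2.92
tcp_pos: [423.9, 24.2, 77.1]
tool_rot: [0.141, -3.134, 0.0]
ft_force: [-0.3, -0.7, 0.9]
width: 85.3
gripper_force: 0.0
```

```bash
python3 - <<'E'
from h import *
plan([425.6,24,11],down(185.4))
E
```

```text
t 2.92 travel [-0.0078 -0.0016  0.2645] rot [ 0.0001 -0.0058 -0.0053] q [  3.3 -12.2 -24.1  78.3  -0.   -1.9] w 85.3 gf 0.0 at [423.9  24.2  77.1] f [-0.3 -0.7  0.9]
```

Emit:
apply_moves:
  targets:
    - {"travel":[-0.006,-0.001,0.13],"delta_rot":[0,0,0],"hand":-1}
    - {"travel":[-0.006,-0.001,0.22],"delta_rot":[0,0,0],"hand":-1}
    - {"travel":[-0.006,-0.001,0.264],"delta_rot":[0,0,0],"hand":-1}
    - {"travel":[-0.006,-0.001,0.264],"delta_rot":[0,0,0],"hand":0.2}
    - {"travel":[-0.006,-0.001,0.264],"delta_rot":[0,0,0],"hand":0.2}
    - {"travel":[-0.006,-0.001,0.264],"delta_rot":[0,0,0],"hand":0.2}
    - {"travel":[-0.006,-0.001,0.264],"delta_rot":[0,0,0],"hand":0.2}
  newtons: 40

```text
time_s: 3.8
tcp_pos: [427.9, 24.6, 14.9]
tool_rot: [-0.146, 3.136, -0.0]
ft_force: [-1.7, -1.4, 7.1]
width: 59.0
gripper_force: 44.6
```

```bash
python3 - <<'E'
from h import *
plan([619.5,4.3,150],down(166.6))
E
```

```text
t 3.8 travel [-0.7568 -0.1522 -0.5386] rot [2.000e-04 2.900e-03 4.163e-01] q [  3.3 -10.1 -29.4  70.6  -0.   -2. ] w 59.0 gf 44.57636475563049 at [427.9  24.6  14.9] f [-1.7 -1.4  7.1]
```

Emit:
apply_moves:
  targets:
    - {"travel":[0,0,-0.1],"delta_rot":[0,0,0],"hand":0.2}
    - {"travel":[0,0,-0.25],"delta_rot":[0,0,0],"hand":0.2}
    - {"travel":[-0.1,0,-0.4],"delta_rot":[0,0,0.1],"hand":0.2}
    - {"travel":[-0.3,-0.05,-0.52],"delta_rot":[0,0,0.2],"hand":0.2}
    - {"travel":[-0.5,-0.1,-0.52],"delta_rot":[0,0,0.3],"hand":0.2}
    - {"travel":[-0.65,-0.14,-0.52],"delta_rot":[0,0,0.416],"hand":0.2}
    - {"travel":[-0.757,-0.152,-0.52],"delta_rot":[0,0,0.416],"hand":0.2}
    - {"travel":[-0.757,-0.152,-0.52],"delta_rot":[0,0,0.416],"hand":0.2}

```text
time_s: 4.8
tcp_pos: [619.9, 4.4, 142.4]
tool_rot: [-0.366, -3.119, 0.0]
ft_force: [-0.9, 0.7, -3.7]
width: 58.7
gripper_force: 45.1
```

```bash
python3 - <<'E'
from m import *
plan([619.5,4.3,75],down(166.6))
c=cam('top');s=cam('scene')
cv2.imwrite('pics/b1.png',np.hstack([cv2.resize(c['image'][140:270,270:385],(398,450)),cv2.resize(s['image'][180:340,215:355],(394,450))]))
E
```

```text
t 4.8 travel [ 0.0013 -0.0005  0.2696] rot [-0.0003 -0.0015  0.0004] q [ 0.4 13.8  9.4 85.6  0.  13.8] w 58.7 gf 45.095322132110596 at [619.9   4.4 142.4] f [-0.9  0.7 -3.7]
```

View pics/b1.png

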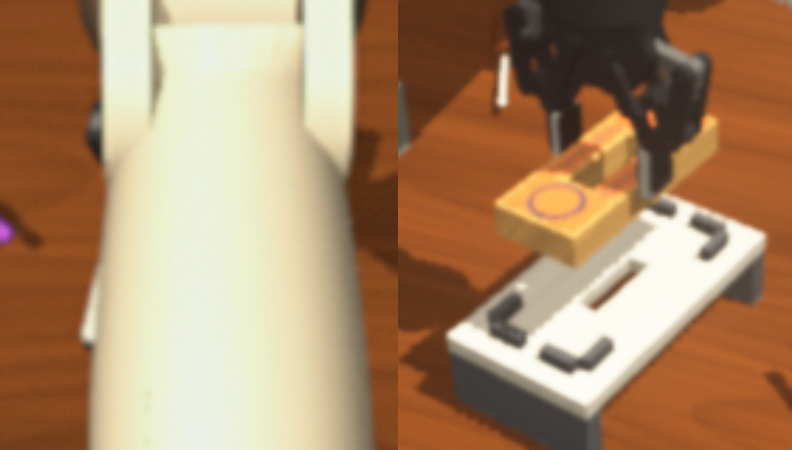

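Top view is hidden by the arm. The scene view shows the block held level above the bed, parallel to it. I'll lower it to just above the stops and compare it with the bed.

Emit:
apply_moves:
  targets:
    - {"travel":[-0.007,0,0.1],"delta_rot":[0,0,0],"hand":0.2}
    - {"travel":[-0.007,0,0.18],"delta_rot":[0,0,0],"hand":0.2}
    - {"travel":[-0.007,0,0.22],"delta_rot":[0,0,0],"hand":0.2}
    - {"travel":[-0.007,0,0.226],"delta_rot":[0,0,0],"hand":0.2}

```text
time_s: 5.4
tcp_pos: [620.0, 4.1, 86.8]
tool_rot: [-0.365, -3.12, 0.0]
ft_force: [-0.3, 1.0, -3.2]
width: 58.6
gripper_force: 45.0
```

```bash
python3 - <<'E'
from m import *
plan([621.6,3.8,69],down(166.6))
s=cam('scene')
x0,y0=215,215
im=cv2.resize(s['image'][y0:y0+120,x0:x0+150],None,fx=5,fy=5,interpolation=cv2.INTER_CUBIC)
b=np.radians(-13.4);u=np.array([np.cos(b),np.sin(b),0]);v=np.array([-np.sin(b),np.cos(b),0])
zb=get_state()['tcp_pos'][2]-14.9
for z in(zb,zb+23):
  P=np.array([np.array([619.5,4.3,z])+i*75*u+j*30*v for i,j in((1,1),(1,-1),(-1,-1),(-1,1))])
  q=np.array([((proj(s,p)-[x0,y0])+.5)*5 for p in P]); cv2.polylines(im,[q.round().astype(int)],True,(0,255,0) ,1)
P=np.array([np.array([619.5,4.3,55])+i*100*u+j*55*v for i,j in((1,1),(1,-1),(-1,-1),(-1,1))])
cv2.polylines(im,[np.array([((proj(s,p)-[x0,y0])+.5)*5 for p in P]).round().astype(int)],True,(255,0,0),1)
cv2.imwrite('pics/b2.png',im)
E
```

```text
t 5.4 travel [-0.0066  0.0003  0.0713] rot [-0.0002 -0.0006  0.0009] q [ 0.4 14.3  3.8 79.5 -0.  13.7] w 58.6 gf 45.02434551715851 at [620.    4.1  86.8] f [-0.3  1.  -3.2]
```

View pics/b2.png

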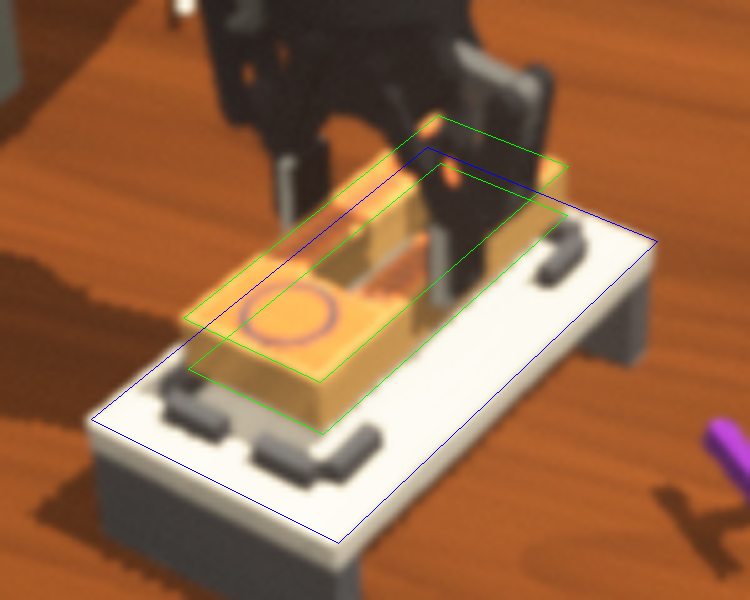

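The predicted block and bed outlines match the image within about 2 px (1 mm). Near block corner is at (322,381) and bed corners are at (92,418) and (340,543). I'm lowering it.

Emit:
apply_moves:
  targets:
    - {"travel":[-0.003,0,0.03],"delta_rot":[0,0,0],"hand":0.2}
    - {"travel":[-0.003,0,0.045],"delta_rot":[0,0,0],"hand":0.2}
    - {"travel":[-0.003,0,0.055],"delta_rot":[0,0,0],"hand":0.2}
    - {"travel":[-0.003,0,0.062],"delta_rot":[0,0,0],"hand":0.2}
    - {"travel":[-0.003,0,0.066],"delta_rot":[0,0,0],"hand":0.2}
    - {"travel":[-0.003,0,0.069],"delta_rot":[0,0,0],"hand":0.2}

```text
time_s: 6.2
tcp_pos: [621.4, 3.9, 70.0]
tool_rot: [0.365, 3.12, 0.0]
ft_force: [-3.0, -0.1, 4.4]
width: 58.8
gripper_force: 45.8
```

Emit:
apply_moves:
  targets:
    - {"travel":[0,0,0],"delta_rot":[0,0,0],"hand":0}
    - {"travel":[0,0,0],"delta_rot":[0,0,0],"hand":-1}
    - {"travel":[0,0,0],"delta_rot":[0,0,0],"hand":-1}
    - {"travel":[0,0,0],"delta_rot":[0,0,0],"hand":-1}
    - {"travel":[0,0,-0.1],"delta_rot":[0,0,0],"hand":-1}
    - {"travel":[0,0,-0.3],"delta_rot":[0,0,0],"hand":-1}
    - {"travel":[0,0,-0.5],"delta_rot":[0,0,0],"hand":-1}
    - {"travel":[0,0,-0.5],"delta_rot":[0,0,0],"hand":-1}

```text
time_s: 7.2
tcp_pos: [623.0, 3.9, 199.4]
tool_rot: [0.365, 3.113, 0.001]
ft_force: [0.7, -0.4, -1.0]
width: 85.4
gripper_force: 0.0
```

```bash
python3 - <<'E'
from m import *
s=cam('scene')
x0,y0=215,215
im=cv2.resize(s['image'][y0:y0+120,x0:x0+150],None,fx=5,fy=5,interpolation=cv2.INTER_CUBIC)
cv2.imwrite('pics/b3.png',im)
# toggle grasp, tool vertical, jaws across the rest's y
w=np.array([644.7,297.4,92.4]); 
for azx in(166,-14): plan(w-[0,0,11]+[0,0,80],down(azx))
E
```

```text
t 7.25 travel [0.1848 1.1629 0.1411] rot [0.0012 0.0048 0.0141] q [ 0.4 14.2 15.8 91.4 -0.  13.7] w 85.7 gf 0.0 at [622.3   3.9 196.6] f [-0.1  0.2 -0.5]
t 7.25 travel [0.1848 1.1629 0.1411] rot [-7.4000e-03  1.8000e-03 -3.9859e+00] q [ 0.4 14.2 15.8 91.4 -0.  13.7] w 85.7 gf 0.0 at [622.3   3.9 196.6] f [-0.1  0.2 -0.5]
```

View pics/b3.png

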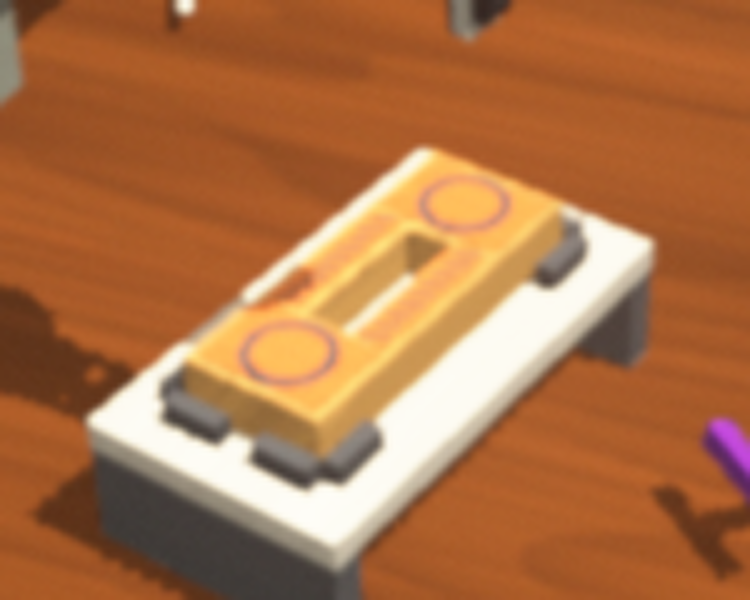

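The block sits flat inside all four stops and the bed's white slot shows through its slot. Next is the toggle.

Emit:
apply_moves:
  targets:
    - {"travel":[0.04,0.2,0],"delta_rot":[0,0,0],"hand":-1}
    - {"travel":[0.08,0.42,0],"delta_rot":[0,0,0],"hand":-1}
    - {"travel":[0.12,0.65,0],"delta_rot":[0,0,0],"hand":-1}
    - {"travel":[0.15,0.85,0],"delta_rot":[0,0,0],"hand":-1}
    - {"travel":[0.17,0.98,0],"delta_rot":[0,0,0],"hand":-1}
    - {"travel":[0.17,0.98,0],"delta_rot":[0,0,0],"hand":-1}

```text
time_s: 8.0
tcp_pos: [636.0, 254.3, 192.1]
tool_rot: [-0.36, -3.118, 0.002]
ft_force: [-0.2, 0.4, -0.6]
width: 85.6
gripper_force: 0.0
```

```bash
python3 - <<'E'
from m import *
plan([646.8,296.9,135],down(166))
E
```

```text
t 8.0 travel [-0.0039  0.1761  0.2282] rot [-0.0018 -0.0031  0.018 ] q [21.8 24.  27.7 93.9  0.  35. ] w 85.6 gf 0.0 at [636.  254.3 192.1] f [-0.2  0.4 -0.6]
```

Emit:
apply_moves:
  targets:
    - {"travel":[-0.004,0.1,0],"delta_rot":[0,0,0],"hand":-1}
    - {"travel":[-0.004,0.176,0.05],"delta_rot":[0,0,0.015],"hand":-1}
    - {"travel":[-0.004,0.176,0.15],"delta_rot":[0,0,0.015],"hand":-1}
    - {"travel":[-0.004,0.176,0.228],"delta_rot":[0,0,0.015],"hand":-1}
    - {"travel":[-0.004,0.176,0.228],"delta_rot":[0,0,0.015],"hand":-1}
    - {"travel":[-0.004,0.176,0.228],"delta_rot":[0,0,0.015],"hand":-1}

```text
time_s: 8.75
tcp_pos: [647.9, 294.4, 137.8]
tool_rot: [0.385, 3.118, 0.0]
ft_force: [0.4, 0.4, 0.4]
width: 85.5
gripper_force: 0.0
```

```bash
python3 - <<'E'
from m import *
plan([646.8,296.9,83.5],down(166))
s=cam('scene')
cv2.imwrite('pics/t1.png',cv2.resize(s['image'][230:370,400:520],None,fx=4,fy=4,interpolation=cv2.INTER_CUBIC))
E
```

```text
t 8.75 travel [0.0067 0.0088 0.2174] rot [ 0.      0.0001 -0.0016] q [24.4 27.2 26.1 88.8 -0.  38.5] w 85.5 gf 0.0 at [647.9 294.4 137.8] f [0.4 0.4 0.4]
```

View pics/t1.png

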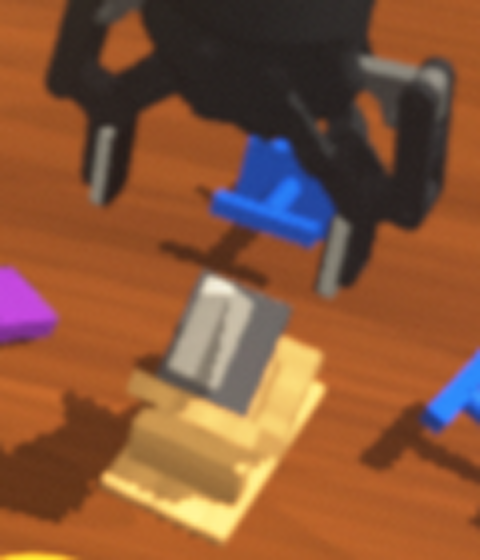

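Fingers straddle the wing (wing at (215,330), pads at (100,170) and (335,260)). Descending and gripping now.

Emit:
apply_moves:
  targets:
    - {"travel":[0.005,0.008,0.12],"delta_rot":[0,0,0],"hand":-1}
    - {"travel":[0.005,0.008,0.2],"delta_rot":[0,0,0],"hand":-1}
    - {"travel":[0.005,0.008,0.216],"delta_rot":[0,0,0],"hand":-1}
    - {"travel":[0.005,0.008,0.216],"delta_rot":[0,0,0],"hand":0.5}
    - {"travel":[0.005,0.008,0.216],"delta_rot":[0,0,0],"hand":1}
    - {"travel":[0.005,0.008,0.216],"delta_rot":[0,0,0],"hand":1}
    - {"travel":[0.005,0.008,0.216],"delta_rot":[0,0,0],"hand":1}
    - {"travel":[0.005,0.008,0.216],"delta_rot":[0,0,0],"hand":1}
  newtons: 60

```text
time_s: 9.8
tcp_pos: [647.3, 297.2, 84.2]
tool_rot: [0.384, 3.117, 0.001]
ft_force: [-0.4, 0.8, 2.1]
width: 11.2
gripper_force: 58.6
```

Emit:
apply_moves:
  targets:
    - {"travel":[0,0,-0.03],"delta_rot":[0,0,0],"hand":1}
    - {"travel":[0,0,-0.1],"delta_rot":[0,0,0],"hand":1}
    - {"travel":[0,0,-0.25],"delta_rot":[0,0,0],"hand":1}
    - {"travel":[0,0,-0.4],"delta_rot":[0,0,0],"hand":1}
    - {"travel":[0,0,-0.5],"delta_rot":[0,0,0],"hand":1}
    - {"travel":[0,-0.15,-0.5],"delta_rot":[0,0,0],"hand":1}
    - {"travel":[0.1,-0.35,-0.5],"delta_rot":[0,0,0],"hand":1}
    - {"travel":[0.1,-0.5,-0.5],"delta_rot":[0,0,0],"hand":1}
  newtons: 100

```text
time_s: 10.8
tcp_pos: [590.7, 180.3, 209.8]
tool_rot: [0.383, 3.118, -0.0]
ft_force: [1.9, -0.1, -1.7]
width: 10.5
gripper_force: 98.1
```

Emit:
apply_moves:
  targets:
    - {"travel":[0.04,-0.2,0],"delta_rot":[0,0,0],"hand":1}
    - {"travel":[0.08,-0.4,0],"delta_rot":[0,-0.2,0],"hand":1}
    - {"travel":[0.1,-0.6,0],"delta_rot":[0,-0.4,0],"hand":1}
    - {"travel":[0.15,-0.8,0],"delta_rot":[0,-0.6,0],"hand":1}
    - {"travel":[0.2,-0.95,0],"delta_rot":[0,-0.8,0],"hand":1}
    - {"travel":[0.2,-1,0],"delta_rot":[0,-1,0],"hand":1}
    - {"travel":[0.2,-1,0],"delta_rot":[0,-1,0],"hand":1}

```text
time_s: 11.68
tcp_pos: [487.7, -49.8, 205.4]
tool_rot: [0.292, 2.351, -0.124]
ft_force: [0.5, 0.4, 1.2]
width: 10.9
gripper_force: 98.2
```

```bash
cat >> h.py <<'E'
def tilted(az,t=45):  # tool x az, then turned -t deg about tool y
    return down(az)@R.from_rotvec([0,-np.radians(t),0]).as_matrix()
E
python3 - <<'E'
from m import *
M=tilted(177); g=np.array([501.8,-281,97+70]); plan(g+11*M[:,2],M)
E
```

```text
t 11.68 travel [-0.0915 -0.876   0.3527] rot [-0.1787 -0.0122 -0.1741] q [ -0.3 -48.6 -44.9  50.1  -9.9   9.9] w 10.9 gf 98.23372721672058 at [487.7 -49.8 205.4] f [0.5 0.4 1.2]
```

Emit:
apply_moves:
  targets:
    - {"travel":[-0.09,-0.2,0.08],"delta_rot":[-0.04,0,-0.04],"hand":1}
    - {"travel":[-0.09,-0.4,0.16],"delta_rot":[-0.08,0,-0.08],"hand":1}
    - {"travel":[-0.09,-0.6,0.24],"delta_rot":[-0.12,-0.01,-0.12],"hand":1}
    - {"travel":[-0.09,-0.8,0.32],"delta_rot":[-0.17,-0.01,-0.17],"hand":1}
    - {"travel":[-0.09,-0.876,0.353],"delta_rot":[-0.179,-0.012,-0.174],"hand":1}
    - {"travel":[-0.09,-0.876,0.353],"delta_rot":[-0.179,-0.012,-0.174],"hand":1}

```text
time_s: 12.42
tcp_pos: [510.7, -281.5, 162.3]
tool_rot: [0.064, 2.353, -0.023]
ft_force: [-0.1, -0.9, -1.9]
width: 10.8
gripper_force: 98.6
```

```bash
python3 - <<'E'
from m import *
M=tilted(177); g=np.array([501.8,-281,97+70]); plan(g+11*M[:,2],M)
c=cam('top');s=cam('scene')
a=cv2.resize(c['image'][205:285,425:485],None,fx=6,fy=6,interpolation=cv2.INTER_CUBIC)
b=cv2.resize(s['image'][160:260,150:223],(350,480),interpolation=cv2.INTER_CUBIC)
cv2.imwrite('pics/p1.png',np.hstack([a,b]))
E
```

```text
t 12.43 travel [0.0119 0.0001 0.0054] rot [ 0.0016  0.0028 -0.0033] q [-40.8 -26.9 -37.9  40.6  25.8 -28.6] w 10.8 gf 98.59694480895996 at [ 510.7 -281.5  162.3] f [-0.1 -0.9 -1.9]
```

View pics/p1.png

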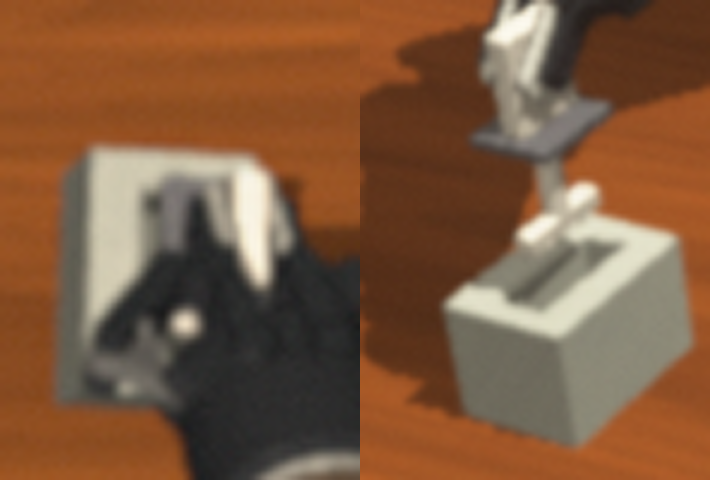

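The toggle is held upright over the park slot. In the crop the flange corners are at (470,138), (548,158) and (612,103), and the crossbar's near end is at about (530,238). I'll compare these with the predicted positions.

```bash
python3 - <<'E'
from m import *
s=cam('scene')
st=get_state();Rm=R.from_rotvec(st['tool_rot']).as_matrix()
g=st['tcp_pos']-11*Rm[:,2]; o=g-[0,0,87]; print('origin pred',o)
b=np.radians(-3);u=np.array([np.cos(b),np.sin(b),0]);v=np.array([-np.sin(b),np.cos(b),0])
cr=lambda p:(p-[150,160]+.5)*[350/73,4.8]+[360,0]
for n,x,y,z in(('fl left',25,-20,56),('fl near',25,20,56),('fl right',-25,20,56),('bar near bottom L',25,-5,0),('bar near R top',25,5,10),('bar nearR bot',25,5,0),('bar farR top',-25,5,10),('wing top near L',20,-6,104),('wing top near R',20,6,104)): print(n,np.round(cr(proj(s,o+x*u+y*v+[0,0,z]))))
for x,y in((46,-31),(46,31),(-46,31),(-46,-31),(31,11),(31,-11),(-31,11)): print('park',x,y,np.round(cr(proj(s,np.array([501.8,-281,60])+x*u+y*v))))
im=cv2.resize(s['image'][160:230,165:215],None,fx=8,fy=8,interpolation=cv2.INTER_CUBIC)
g=cv2.cvtColor(im,cv2.COLOR_BGR2HSV)
m=((g[...,1]<75)&(g[...,2]>70)&(g[...,2]<150)).astype(np.uint8)
k=max(cv2.findContours(m[:260],0,1)[0],key=cv2.contourArea)[:,0]; 
for n,f in(('L',k[:,0].argmin()),('R',k[:,0].argmax()),('B',k[:,1].argmax())): print('flange',n,cr(k[f]/8-.5+[165,160]))
m=((g[...,1]<60)&(g[...,2]>190)).astype(np.uint8); m[:200]=0
for q in cv2.findContours(m,0,1)[0]:
  if cv2.contourArea(q)>300: q=q[:,0]; print('bar?',[np.round(cr(q[i]/8-.5+[165,160])) for i in(q[:,0].argmin(),q[:,0].argmax(),q[:,1].argmin(),q[:,1].argmax())])
E
```

```text
origin pred [ 503.83255534 -278.82393536   84.29853983]
fl left [471. 133.]
fl near [549. 152.]
fl right [617. 101.]
bar near bottom L [520. 252.]
bar near R top [535. 237.]
bar nearR bot [539. 257.]
bar farR top [602. 184.]
wing top near L [487.  34.]
wing top near R [511.  39.]
park 46 -31 [449. 305.]
park 46 31 [566. 337.]
park -46 31 [683. 236.]
park -46 -31 [572. 208.]
park 31 11 [548. 310.]
park 31 -11 [507. 299.]
park -31 11 [628. 242.]
flange L [473.27054795 137.4       ]
flange R [610.51369863 110.4       ]
flange B [516.42123288 155.4       ]
bar? [array([452., 302.]), array([671., 244.]), array([591., 211.]), array([549., 335.])]
bar? [array([522., 235.]), array([597., 202.]), array([584., 186.]), array([532., 244.])]
```

```bash
python3 - <<'E'
from m import *
M=tilted(177); g=np.array([502.5,-281,99+3]); plan(g+11*M[:,2],M)
E
```

```text
t 12.57 travel [ 0.2005 -0.0095  0.1916] rot [0.0037 0.0058 0.0012] q [-40.6 -27.1 -38.   40.5  25.8 -28.5] w 10.9 gf 98.60055327415466 at [ 511.6 -279.2  163.6] f [-0.3  0.  -2.4]
```

Emit:
apply_moves:
  targets:
    - {"travel":[0.05,-0.009,0.04],"delta_rot":[0,0,0],"hand":1}
    - {"travel":[0.09,-0.009,0.08],"delta_rot":[0,0,0],"hand":1}
    - {"travel":[0.13,-0.009,0.12],"delta_rot":[0,0,0],"hand":1}
    - {"travel":[0.16,-0.009,0.15],"delta_rot":[0,0,0],"hand":1}
    - {"travel":[0.18,-0.009,0.17],"delta_rot":[0,0,0],"hand":1}
    - {"travel":[0.2,-0.009,0.19],"delta_rot":[0,0,0],"hand":1}
    - {"travel":[0.2,-0.009,0.19],"delta_rot":[0,0,0],"hand":1}

```text
time_s: 13.45
tcp_pos: [509.8, -281.9, 93.1]
tool_rot: [0.06, 2.352, -0.022]
ft_force: [-0.4, 1.0, -1.0]
width: 10.9
gripper_force: 98.7
```

```bash
python3 - <<'E'
from m import *
M=tilted(177); g=np.array([502.5,-281,99]); plan(g+11*M[:,2],M)
c=cam('top');s=cam('scene')
b=cv2.resize(s['image'][150:260,140:230],(540,600),interpolation=cv2.INTER_CUBIC)
cv2.imwrite('pics/p2.png',b)
E
```

```text
t 13.45 travel [0.0041 0.002  0.0066] rot [ 0.0039  0.0045 -0.    ] q [-41.  -24.6 -44.3  32.   26.1 -28.9] w 10.9 gf 98.73804330825806 at [ 509.8 -281.9   93.1] f [-0.4  1.  -1. ]
```

View pics/p2.png

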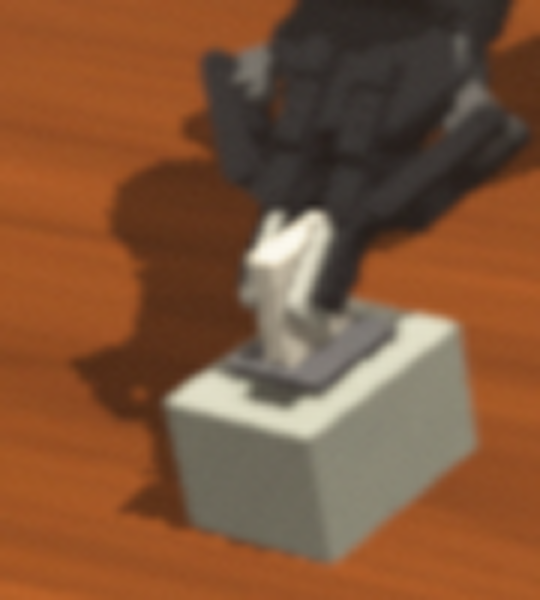

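The crossbar is inside the slot and the flange at (310,360) is a few mm above the block's top. I'll lower until contact.

Emit:
apply_moves:
  targets:
    - {"travel":[0.004,0,0.004],"delta_rot":[0,0,0],"hand":1}
    - {"travel":[0.008,0,0.008],"delta_rot":[0,0,0],"hand":1}
    - {"travel":[0.01,0,0.01],"delta_rot":[0,0,0],"hand":1}

```text
time_s: 13.92
tcp_pos: [510.3, -282.2, 91.0]
tool_rot: [0.059, 2.35, -0.023]
ft_force: [-2.7, 2.1, 5.1]
width: 10.9
gripper_force: 99.6
```

Emit:
apply_moves:
  targets:
    - {"travel":[0,0,0],"delta_rot":[0,0,0],"hand":0.6}
    - {"travel":[0,0,0],"delta_rot":[0,0,0],"hand":0.2}
    - {"travel":[0,0,0],"delta_rot":[0,0,0],"hand":-0.5}
    - {"travel":[0,0,0],"delta_rot":[0,0,0],"hand":-1}
    - {"travel":[0,0,0],"delta_rot":[0,0,0],"hand":-1}
    - {"travel":[0,0,-0.1],"delta_rot":[0,0,0],"hand":-1}
    - {"travel":[0,0,-0.25],"delta_rot":[0,0,0],"hand":-1}
    - {"travel":[0,0,-0.4],"delta_rot":[0,0,0],"hand":-1}

```text
time_s: 14.92
tcp_pos: [438.3, -278.2, 161.2]
tool_rot: [0.059, 2.352, -0.022]
ft_force: [-0.9, -0.5, 0.1]
width: 85.1
gripper_force: 0.0
```

```bash
python3 - <<'E'
from m import *
plan([502,-281,170],down(177))
E
```

```text
t 14.93 travel [-0.2047  0.0014  0.1563] rot [0.0036 1.0051 0.0023] q [-48.  -35.  -42.3  47.4  30.3 -35.3] w 85.1 gf 0.0 at [ 438.3 -278.2  161.2] f [-0.9 -0.5  0.1]
```

```bash
python3 - <<'E'
from m import *
c=cam('top');s=cam('scene')
a=cv2.resize(c['image'][215:285,420:485],None,fx=7,fy=7,interpolation=cv2.INTER_CUBIC)
b=cv2.resize(s['image'][170:250,160:220],(368,490),interpolation=cv2.INTER_CUBIC)
cv2.imwrite('pics/p3.png',np.hstack([a[:490,:430],b]))
E
```

```text
(no output)
```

View pics/p3.png

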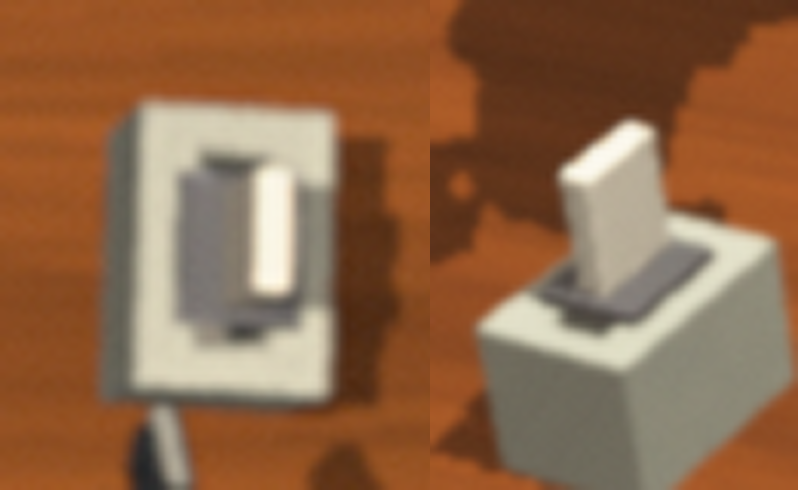

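The toggle stands upright in the park with its flange flat on top and the wing top at about (272,230) in the left crop. I'll measure that wing top numerically for the regrasp.

```bash
python3 - <<'E'
from m import *
c=cam('top');s=cam('scene')
rect(c,(454,234,465,262),114,lambda h:(h[...,2]>222)&(h[...,1]<60),'wing top')
rect(c,(430,225,475,278),60,lambda h:(h[...,1]<60)&(h[...,2]>130),'park')
# wing top corners in scene, from crop px at z=114
for p in((563,178),(632,120),(655,130),(585,187)): print(np.round(onz(s,((p[0]-430)/6.133+160-.4,p[1]/6.125+170-.4),114),1))
E
```

```text
wing top centre [ 501.8 -281.2] size [10.3 38.7] long axis deg 176.3
park centre [ 501.4 -280.7] size [65.1 93.1] long axis deg 176.0
[ 524.  -286.6  114. ]
[ 481.2 -286.6  114. ]
[ 484.4 -275.3  114. ]
[ 526.4 -276.3  114. ]
```

Emit:
apply_moves:
  targets:
    - {"travel":[-0.07,0,-0.07],"delta_rot":[0,0.1,0],"hand":-1}
    - {"travel":[-0.2,0,0],"delta_rot":[0,0.35,0],"hand":-1}
    - {"travel":[-0.23,0,0.07],"delta_rot":[0,0.6,0],"hand":-1}
    - {"travel":[-0.23,0,0.13],"delta_rot":[0,0.8,0],"hand":-1}
    - {"travel":[-0.23,0,0.13],"delta_rot":[0,1,0],"hand":-1}
    - {"travel":[-0.23,0,0.13],"delta_rot":[0,1,0],"hand":-1}

```text
time_s: 15.88
tcp_pos: [504.6, -281.0, 173.3]
tool_rot: [-0.075, -3.138, -0.008]
ft_force: [-0.7, 0.6, -0.1]
width: 85.4
gripper_force: 0.0
```

```bash
python3 - <<'E'
from m import *
plan([502.3,-281.2,80],down(176.5))
E
```

```text
t 15.88 travel [ 0.0079 -0.0033  0.3731] rot [ 0.0064 -0.0043  0.0173] q [-29.2   8.2   6.3  88.4   0.2 -26.5] w 85.4 gf 0.0 at [ 504.6 -281.   173.3] f [-0.7  0.6 -0.1]
```

Emit:
apply_moves:
  targets:
    - {"travel":[0.008,-0.003,0.1],"delta_rot":[0.006,-0.004,0.017],"hand":-1}
    - {"travel":[0.008,-0.003,0.2],"delta_rot":[0.006,-0.004,0.017],"hand":-1}
    - {"travel":[0.008,-0.003,0.25],"delta_rot":[0.006,-0.004,0.017],"hand":-1}
    - {"travel":[0.008,-0.003,0.25],"delta_rot":[0.006,-0.004,0.017],"hand":-1}

```text
time_s: 16.38
tcp_pos: [500.1, -282.1, 115.7]
tool_rot: [0.1, 3.132, -0.004]
ft_force: [-0.0, -0.1, 0.9]
width: 85.5
gripper_force: 0.0
```

```bash
python3 - <<'E'
from m import *
plan([502.3,-281.2,80],down(176.5))
E
```

```text
t 16.38 travel [-0.0074  0.0043  0.1427] rot [-0.0033  0.0098 -0.0034] q [-29.4   7.1  -1.2  81.2   0.1 -25.8] w 85.5 gf 0.0 at [ 500.1 -282.1  115.7] f [-0.  -0.1  0.9]
```

Emit:
apply_moves:
  targets:
    - {"travel":[-0.004,0.003,0.07],"delta_rot":[0,0,0],"hand":-1}
    - {"travel":[-0.004,0.003,0.13],"delta_rot":[0,0,0],"hand":-1}
    - {"travel":[-0.004,0.003,0.142],"delta_rot":[0,0,0],"hand":-1}
    - {"travel":[-0.004,0.003,0.142],"delta_rot":[0,0,0],"hand":-1}

```text
time_s: 16.88
tcp_pos: [502.0, -281.7, 80.3]
tool_rot: [0.099, 3.133, -0.004]
ft_force: [0.2, 0.5, 0.6]
width: 85.3
gripper_force: 0.0
```

```bash
python3 - <<'E'
from m import *
plan([502.3,-281.2,80],down(176.5)); cam('top'); plan([502.3,-281.2,80],down(176.5)); cam('top'); plan([502.3,-281.2,80],down(176.5))
E
```

```text
t 16.88 travel [-0.0011  0.002   0.001 ] rot [-0.0033  0.0088 -0.003 ] q [-29.3   7.9  -4.3  77.4   0.  -25.7] w 85.3 gf 0.0 at [ 502.  -281.7   80.3] f [0.2 0.5 0.6]
t 16.93 travel [-0.0002  0.0024  0.0029] rot [-0.0038  0.0097 -0.003 ] q [-29.3   7.9  -4.3  77.4   0.  -25.7] w 85.1 gf 0.0 at [ 502.2 -281.8   80.7] f [ 0.2 -0.4  0.5]
t 16.98 travel [0.0002 0.0027 0.0038] rot [-0.004  0.01  -0.003] q [-29.3   7.9  -4.3  77.4   0.  -25.7] w 85.3 gf 0.0 at [ 502.3 -281.9   80.9] f [ 0.2  0.3 -0.8]
```

Emit:
apply_moves:
  targets:
    - {"travel":[0,0.002,0.003],"delta_rot":[-0.004,0.01,-0.003],"hand":0.3}
    - {"travel":[0,0.002,0.003],"delta_rot":[-0.004,0.01,-0.003],"hand":1}
    - {"travel":[0,0.002,0.003],"delta_rot":[-0.004,0.01,-0.003],"hand":1}
    - {"travel":[0,0.002,0.003],"delta_rot":[-0.004,0.01,-0.003],"hand":1}
    - {"travel":[0,0.002,0.003],"delta_rot":[-0.004,0.01,-0.003],"hand":1}
  newtons: 80

```text
time_s: 17.6
tcp_pos: [502.1, -281.3, 79.9]
tool_rot: [-0.096, -3.14, -0.0]
ft_force: [-0.3, 0.1, 1.6]
width: 11.1
gripper_force: 78.3
```

Emit:
apply_moves:
  targets:
    - {"travel":[0,0,-0.06],"delta_rot":[0,0,0],"hand":1}
    - {"travel":[0,0,-0.15],"delta_rot":[0,0,0],"hand":1}
    - {"travel":[0,0,-0.27],"delta_rot":[0,0,0],"hand":1}
    - {"travel":[0,0,-0.4],"delta_rot":[0,0,0],"hand":1}
    - {"travel":[0,0,-0.48],"delta_rot":[0,0,0],"hand":1}
    - {"travel":[-0.1,-0.1,-0.48],"delta_rot":[0,0,0],"hand":1}
    - {"travel":[-0.2,-0.1,-0.48],"delta_rot":[0,0,0],"hand":1}

```text
time_s: 18.48
tcp_pos: [550.9, -310.7, 200.9]
tool_rot: [0.098, 3.14, -0.001]
ft_force: [0.3, 0.6, -2.7]
width: 11.0
gripper_force: 78.2
```

```bash
python3 - <<'E'
from m import *
plan([620,4.1,198],down(166.6))
E
```

```text
t 18.48 travel [-0.197   1.274   0.0111] rot [-0.0007  0.0007  0.218 ] q [-29.4  15.9  18.4  92.4  -0.  -25.8] w 11.0 gf 78.22906851768494 at [ 550.9 -310.7  200.9] f [ 0.3  0.6 -2.7]
```

Emit:
apply_moves:
  targets:
    - {"travel":[-0.03,0.2,0],"delta_rot":[0,0,0.05],"hand":1}
    - {"travel":[-0.06,0.4,0],"delta_rot":[0,0,0.1],"hand":1}
    - {"travel":[-0.09,0.6,0],"delta_rot":[0,0,0.15],"hand":1}
    - {"travel":[-0.12,0.8,0],"delta_rot":[0,0,0.2],"hand":1}
    - {"travel":[-0.16,0.95,0],"delta_rot":[0,0,0.218],"hand":1}
    - {"travel":[-0.19,1,0],"delta_rot":[0,0,0.218],"hand":1}
    - {"travel":[-0.197,1,0],"delta_rot":[0,0,0.218],"hand":1}

```text
time_s: 19.35
tcp_pos: [615.3, -62.5, 200.0]
tool_rot: [-0.362, -3.12, 0.0]
ft_force: [-0.3, -0.8, -2.3]
width: 10.8
gripper_force: 78.7
```

```bash
python3 - <<'E'
from m import *
plan([620,4.1,180],down(166.6))
E
```

```text
t 19.35 travel [0.0424 0.2635 0.0801] rot [-0.0001 -0.0007  0.0037] q [-5.8 14.  15.9 92.  -0.   7.4] w 10.8 gf 78.73209357261658 at [615.3 -62.5 200. ] f [-0.3 -0.8 -2.3]
```

Emit:
apply_moves:
  targets:
    - {"travel":[0.02,0.15,0.02],"delta_rot":[0,0,0.003],"hand":1}
    - {"travel":[0.042,0.263,0.08],"delta_rot":[0,0,0.003],"hand":1}
    - {"travel":[0.042,0.263,0.112],"delta_rot":[0,0,0.003],"hand":1}
    - {"travel":[0.042,0.263,0.112],"delta_rot":[0,0,0.003],"hand":1}
    - {"travel":[0.042,0.263,0.112],"delta_rot":[0,0,0.003],"hand":1}

```text
time_s: 19.98
tcp_pos: [620.0, 2.3, 172.4]
tool_rot: [0.37, 3.12, 0.0]
ft_force: [0.8, -0.3, -2.3]
width: 10.7
gripper_force: 78.7
```

```bash
cat > t.py <<'E'
from m import *
s=cam('scene'); st=get_state(); M=R.from_rotvec(st['tool_rot']).as_matrix(); o=st['tcp_pos']+[0,0,-70]; u=-M[:,0]; v=np.array([-u[1],u[0],0])
print('origin',np.round(o,1),np.round(st['ft_force'],1))
for n,x,y,z in(('fl-25-20',25,-20,56),('fl near',25,20,56),('fl right',-25,20,56),('bar L bot',25,-5,0),('bar near R bot',25,5,0),('bar near L top',25,-5,10),('bar far R top',-25,5,10)): print(n,np.round(proj(s,o+x*u+y*v+[0,0,z]),1))
x0,y0=250,170
im=cv2.resize(s['image'][y0:y0+100,x0:x0+80],None,fx=4,fy=4,interpolation=cv2.INTER_CUBIC)
h=cv2.cvtColor(im,cv2.COLOR_BGR2HSV)
m=((h[...,1]<80)&(h[...,2]>110)).astype(np.uint8)
for k in cv2.findContours(m,0,1)[0]:
  if cv2.contourArea(k)>120:
    k=k[:,0]; print('light',cv2.contourArea(k),*[np.round((k[i]+.5)/4-.5+[x0,y0],1) for i in(k[:,0].argmin(),k[:,0].argmax(),k[:,1].argmin(),k[:,1].argmax())])
m=((h[...,1]<80)&(h[...,2]>60)&(h[...,2]<=125)).astype(np.uint8)
for k in cv2.findContours(m,0,1)[0]:
  if cv2.contourArea(k)>300:
    k=k[:,0]; print('dark',cv2.contourArea(k),*[np.round((k[i]+.5)/4-.5+[x0,y0],1) for i in(k[:,0].argmin(),k[:,0].argmax(),k[:,1].argmin(),k[:,1].argmax())])
E
python3 t.py; python3 - <<'E'
from m import *
plan([620,4.1,180],down(166.6))
E
```

```text
origin [620.    2.4 102.5] [-0.5 -1.2 -1.5]
fl-25-20 [270.8 236.4]
fl near [289.3 244.1]
fl right [306.7 230.4]
bar L bot [279.1 265.2]
bar near R bot [283.6 267.2]
bar near L top [278.8 260.7]
bar far R top [300.3 248.8]
light 555.0 [322.6 267.6] [329.4 265.9] [327.6 256.1] [324.6 268.6]
light 3588.0 [269.1 269.4] [300.1 245.9] [290.9 244.1] [269.1 269.4]
light 1749.0 [285.1 241.6] [304.6 232.4] [298.6 228.4] [288.1 244.1]
light 4856.0 [277.6 213.6] [292.1 233.1] [284.9 208.9] [282.1 239.1]
light 838.5 [249.6 213.6] [254.1 202.1] [252.1 199.1] [250.9 217.1]
light 1139.0 [305.1 178.4] [318.9 193.6] [305.1 178.4] [316.9 194.9]
dark 4761.5 [271.4 237.1] [304.6 232.4] [285.1 207.6] [287.1 246.1]
dark 1943.5 [302.1 178.6] [320.9 193.1] [304.6 176.1] [305.9 198.6]
dark 775.5 [257.1 172.6] [266.1 180.1] [261.6 170.1] [260.6 182.1]
t 20.02 travel [ 0.0017  0.0065 -0.0301] rot [ 0.0002  0.0003 -0.0028] q [ 0.2 13.8 12.7 88.9  0.  13.7] w 11.4 gf 78.69025826454163 at [620.    2.4 172.5] f [-0.5 -1.2 -1.5]
```

Emit:
apply_moves:
  targets:
    - {"travel":[0.001,0.007,0.03],"delta_rot":[0,0,0],"hand":1}
    - {"travel":[0.001,0.007,0.06],"delta_rot":[0,0,0],"hand":1}
    - {"travel":[0.001,0.007,0.08],"delta_rot":[0,0,0],"hand":1}
    - {"travel":[0.001,0.007,0.1],"delta_rot":[0,0,0],"hand":1}
    - {"travel":[0.001,0.007,0.115],"delta_rot":[0,0,0],"hand":1}
    - {"travel":[0.001,0.007,0.13],"delta_rot":[0,0,0],"hand":1}

```text
time_s: 20.78
tcp_pos: [620.0, 5.5, 139.1]
tool_rot: [-0.368, -3.12, -0.0]
ft_force: [0.4, 0.1, -1.7]
width: 10.8
gripper_force: 78.7
```

```bash
python3 - <<'E'
from m import *
plan([619.7,4.2,98],down(166.6))
E
```

```text
t 20.77 travel [ 1.000e-04 -5.300e-03  1.645e-01] rot [ 0.0002 -0.0006 -0.0009] q [ 0.5 13.8  9.  85.2  0.  13.9] w 10.8 gf 78.68986487388611 at [620.    5.5 139.1] f [ 0.4  0.1 -1.7]
```

Emit:
apply_moves:
  targets:
    - {"travel":[0,-0.004,0.02],"delta_rot":[0,0,0],"hand":1}
    - {"travel":[0,-0.004,0.04],"delta_rot":[0,0,0],"hand":1}
    - {"travel":[0,-0.004,0.055],"delta_rot":[0,0,0],"hand":1}
    - {"travel":[0,-0.004,0.07],"delta_rot":[0,0,0],"hand":1}
    - {"travel":[0,-0.004,0.08],"delta_rot":[0,0,0],"hand":1}

```text
time_s: 21.4
tcp_pos: [619.7, 4.4, 119.0]
tool_rot: [-0.368, -3.119, -0.0]
ft_force: [-0.4, -0.1, -2.4]
width: 11.2
gripper_force: 78.7
```

```bash
python3 - <<'E'
from m import *
plan([619.7,4.2,98],down(166.6))
E
```

```text
t 21.4 travel [-0.0002 -0.001   0.0841] rot [ 0.0002 -0.0009 -0.0011] q [ 0.4 13.9  6.9 83.   0.  13.9] w 11.2 gf 78.690025806427 at [619.7   4.4 119. ] f [-0.4 -0.1 -2.4]
```

Emit:
apply_moves:
  targets:
    - {"travel":[0,0,0.02],"delta_rot":[0,0,0],"hand":1}
    - {"travel":[0,0,0.04],"delta_rot":[0,0,0],"hand":1}
    - {"travel":[0,0,0.055],"delta_rot":[0,0,0],"hand":1}
    - {"travel":[0,0,0.07],"delta_rot":[0,0,0],"hand":1}
    - {"travel":[0,0,0.078],"delta_rot":[0,0,0],"hand":1}
    - {"travel":[0,0,0.083],"delta_rot":[0,0,0],"hand":1}
    - {"travel":[0,0,0.083],"delta_rot":[0,0,0],"hand":1}

```text
time_s: 22.28
tcp_pos: [619.7, 4.5, 98.6]
tool_rot: [-0.368, -3.119, -0.0]
ft_force: [0.1, -0.5, -2.6]
width: 11.5
gripper_force: 78.7
```

```bash
python3 - <<'E'
from m import *
plan([619.7,4.2,98],down(166.6))
E
```

```text
t 22.27 travel [-0.0001 -0.001   0.0022] rot [ 0.0002 -0.0007 -0.0011] q [ 0.4 14.1  4.8 80.8  0.  13.9] w 11.5 gf 78.68918538093567 at [619.7   4.5  98.6] f [ 0.1 -0.5 -2.6]
```

Emit:
apply_moves:
  targets:
    - {"travel":[0,-0.001,0.003],"delta_rot":[0,0,0],"hand":1}
    - {"travel":[0,-0.001,0.006],"delta_rot":[0,0,0],"hand":1}
    - {"travel":[0,-0.001,0.008],"delta_rot":[0,0,0],"hand":1}
    - {"travel":[0,-0.001,0.008],"delta_rot":[0,0,0],"hand":1}

```text
time_s: 22.78
tcp_pos: [619.8, 4.2, 97.9]
tool_rot: [0.368, 3.119, 0.001]
ft_force: [-3.6, -0.2, 7.7]
width: 10.7
gripper_force: 80.2
```

Emit:
apply_moves:
  targets:
    - {"travel":[0,0,-0.006],"delta_rot":[0,0,0],"hand":1}
    - {"travel":[0,0,-0.006],"delta_rot":[0,0,0.15],"hand":1}
    - {"travel":[0,0,-0.006],"delta_rot":[0,0,0.3],"hand":1}
    - {"travel":[0,0,-0.006],"delta_rot":[0,0,0.45],"hand":1}
    - {"travel":[0,0,-0.006],"delta_rot":[0,0,0.6],"hand":1}
    - {"travel":[0,0,-0.006],"delta_rot":[0,0,0.75],"hand":1}
    - {"travel":[0,0,-0.006],"delta_rot":[0,0,0.9],"hand":1}
    - {"travel":[0,0,-0.006],"delta_rot":[0,0,1],"hand":1}

```text
time_s: 23.78
tcp_pos: [619.8, 4.3, 97.9]
tool_rot: [-1.538, -2.739, -0.0]
ft_force: [0.2, -0.0, -1.0]
width: 11.3
gripper_force: 78.8
```

```bash
python3 - <<'E'
from m import *
plan([619.7,4.2,98],down(76.6)); print(get_state()['wrist_torque'])
E
```

```text
t 23.77 travel [-0.0002 -0.0004 -0.0003] rot [-6.00e-04 -7.00e-04  9.95e-01] q [ 0.4 14.1  4.8 80.7  0.  59. ] w 11.3 gf 78.83615612983704 at [619.8   4.3  97.9] f [ 0.2 -0.  -1. ]
[0.06997737 0.00325908 0.0500624 ]
```

Emit:
apply_moves:
  targets:
    - {"travel":[0,0,0],"delta_rot":[0,0,0.15],"hand":1}
    - {"travel":[0,0,0],"delta_rot":[0,0,0.35],"hand":1}
    - {"travel":[0,0,0],"delta_rot":[0,0,0.55],"hand":1}
    - {"travel":[0,0,0],"delta_rot":[0,0,0.75],"hand":1}
    - {"travel":[0,0,0],"delta_rot":[0,0,0.9],"hand":1}
    - {"travel":[0,0,0],"delta_rot":[0,0,1],"hand":1}
    - {"travel":[0,0,0],"delta_rot":[0,0,1],"hand":1}

```text
time_s: 24.65
tcp_pos: [619.8, 4.2, 98.0]
tool_rot: [-2.465, -1.946, 0.0]
ft_force: [-0.3, -0.4, -0.6]
width: 11.2
gripper_force: 78.9
```

```bash
python3 - <<'E'
from m import *
plan([619.7,4.2,98],down(76.6)); print(get_state()['wrist_torque'])
E
```

```text
t 24.65 travel [-0.0002 -0.0002 -0.0002] rot [-0.0007 -0.0002 -0.0003] q [  0.4  14.1   4.8  80.7   0.  103.8] w 11.2 gf 78.92902493476868 at [619.8   4.2  98. ] f [-0.3 -0.4 -0.6]
[-0.11898953 -0.10609736 -0.01094437]
```

Emit:
apply_moves:
  targets:
    - {"travel":[0,0,0],"delta_rot":[0,0,0],"hand":0.6}
    - {"travel":[0,0,0],"delta_rot":[0,0,0],"hand":0.2}
    - {"travel":[0,0,0],"delta_rot":[0,0,0],"hand":-0.5}
    - {"travel":[0,0,0],"delta_rot":[0,0,0],"hand":-1}
    - {"travel":[0,0,0],"delta_rot":[0,0,0],"hand":-1}
    - {"travel":[0,0,-0.1],"delta_rot":[0,0,0],"hand":-1}
    - {"travel":[0,0,-0.3],"delta_rot":[0,0,0],"hand":-1}
    - {"travel":[0,0,-0.5],"delta_rot":[0,0,0],"hand":-1}

```text
time_s: 25.65
tcp_pos: [619.4, 4.2, 224.3]
tool_rot: [-2.466, -1.946, 0.001]
ft_force: [1.6, 0.1, -0.4]
width: 85.3
gripper_force: 0.0
```

Emit:
apply_moves:
  targets:
    - {"travel":[-0.2,0,-0.2],"delta_rot":[0,0,0],"hand":-1}
    - {"travel":[-0.4,0,-0.2],"delta_rot":[0,0,0],"hand":-1}
    - {"travel":[-0.6,0,-0.2],"delta_rot":[0,0,0],"hand":-1}
    - {"travel":[-0.8,0,-0.2],"delta_rot":[0,0,0],"hand":-1}
    - {"travel":[-0.9,0,-0.2],"delta_rot":[0,0,0],"hand":-1}
    - {"travel":[-0.9,0,-0.2],"delta_rot":[0,0,0],"hand":-1}

```text
time_s: 26.4
tcp_pos: [567.0, -216.3, 272.9]
tool_rot: [-2.468, -1.942, 0.001]
ft_force: [0.4, -0.1, -0.0]
width: 85.4
gripper_force: 0.0
```

```bash
python3 - <<'E'
from m import *
c=cam('top')
rect(c,(285,145,370,260),55,lambda h:(h[...,1]<60)&(h[...,2]>150),'bed')
rect(c,(300,160,355,245),78,lambda h:(h[...,1]>100)&(h[...,2]>185),'block')
for th in(200,225): rect(c,(312,185,345,220),132,lambda h:(h[...,2]>th)&(h[...,1]<60),'wing top (want ~619.5,4.3; 76.6)')
rect(c,(310,180,348,225),84,lambda h:(h[...,2]>50)&(h[...,1]<90),'flange+wing')
plan([619.7,4.2,98],down(76.6))
E
```

```text
bed centre [619.5   4.2] size [111.6 201.2] long axis deg 166.6
block centre [619.2   3.6] size [ 61.4 150.4] long axis deg 166.7
wing top (want ~619.5,4.3; 76.6) centre [617.8   3.3] size [ 9.6 37.6] long axis deg 76.3
wing top (want ~619.5,4.3; 76.6) centre [619.2  33.4] size [ 9.3 39.4] long axis deg 179.6
flange+wing centre [616.7   3. ] size [48.  54.4] long axis deg 167.1
t 26.45 travel [ 0.9018 -0.001   0.7002] rot [-0.0009 -0.0005 -0.0029] q [-20.8  14.1  24.3 100.2   0.   82.8] w 85.5 gf 0.0 at [ 567.3 -215.1  273. ] f [-0.5 -0.2  0.6]
```

Everything measures in place: the block is centred and aligned, and the toggle is square across the slot within 0.3° and about 2 mm off centre. Handing in.

```bash
python3 -c "
from plant import *
print(job_done())"
```

```text
the job is handed in; nothing more can be done
None
```

The job is handed in, with no verdict returned: the block lies flat between the bed's stops, the toggle was parked and retaken, passed through both slots and turned a quarter turn, and everything was let go at about 26 s.

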